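# Sweep the board-lock studs down along their arc

### The job

Lock the round board in its nest: starting with the stud at the tall post's end, run your fingertips along the arc of five raised studs to the other end, pushing each one down in turn until it is nearly level with the plate, with light pressure. Make it one low sweep, keeping the fingertips within about 15 mm of the plate from the first stud to the last. Do not pick up or disturb the loupe on the board, the jar, the stamp or the spool.

Things in the scene. Friction and masses are not known exactly. Their poses are not given: they have to be found in the camera images.
- nest: metal plate fixed flat on the bench, 156 (x) by 166 (y) mm, 12 mm thick; origin: centre of its underside, top face at z = 12 mm; its x points away from the robot within 30 degrees. On it a fixed round green board (radius 50, 4 mm high with chips) centred at (12, 0) mm, and five grey studs in an arc of radius 72 mm about that centre, on its -x side, 30 degrees apart. A tall microscope stands to its left
- stud1_top (a point): middle of the top of stud 1, at 60 degrees along the arc (stud 1 at the plate's +y end, stud 5 at its -y end, stud 3 in the middle). The grey head is a slippery polished cone 30 mm across at the base and 7 mm across at its flat top, sides sloping about 33 degrees, so fingertips can slide onto it from the side; raised, the top is about 7 mm above the plate
- stud1 (a joint): how far stud 1 is pushed down, m: 0 fully raised (it starts within 1 mm of that), 0.0065 at its stop (top 0.5 mm above the plate). It has no spring: about 2 N of friction, and it stays where it is left
- stud2_top (a point): middle of the top of stud 2, at 30 degrees along the arc (stud 1 at the plate's +y end, stud 5 at its -y end, stud 3 in the middle). The grey head is a slippery polished cone 30 mm across at the base and 7 mm across at its flat top, sides sloping about 33 degrees, so fingertips can slide onto it from the side; raised, the top is about 7 mm above the plate
- stud2 (a joint): how far stud 2 is pushed down, m: 0 fully raised (it starts within 1 mm of that), 0.0065 at its stop (top 0.5 mm above the plate). It has no spring: about 2 N of friction, and it stays where it is left
- stud3_top (a point): middle of the top of stud 3, at 0 degrees along the arc (stud 1 at the plate's +y end, stud 5 at its -y end, stud 3 in the middle). The grey head is a slippery polished cone 30 mm across at the base and 7 mm across at its flat top, sides sloping about 33 degrees, so fingertips can slide onto it from the side; raised, the top is about 7 mm above the plate
- stud3 (a joint): how far stud 3 is pushed down, m: 0 fully raised (it starts within 1 mm of that), 0.0065 at its stop (top 0.5 mm above the plate). It has no spring: about 2 N of friction, and it stays where it is left
- stud4_top (a point): middle of the top of stud 4, at -30 degrees along the arc (stud 1 at the plate's +y end, stud 5 at its -y end, stud 3 in the middle). The grey head is a slippery polished cone 30 mm across at the base and 7 mm across at its flat top, sides sloping about 33 degrees, so fingertips can slide onto it from the side; raised, the top is about 7 mm above the plate
- stud4 (a joint): how far stud 4 is pushed down, m: 0 fully raised (it starts within 1 mm of that), 0.0065 at its stop (top 0.5 mm above the plate). It has no spring: about 2 N of friction, and it stays where it is left
- stud5_top (a point): middle of the top of stud 5, at -60 degrees along the arc (stud 1 at the plate's +y end, stud 5 at its -y end, stud 3 in the middle). The grey head is a slippery polished cone 30 mm across at the base and 7 mm across at its flat top, sides sloping about 33 degrees, so fingertips can slide onto it from the side; raised, the top is about 7 mm above the plate
- stud5 (a joint): how far stud 5 is pushed down, m: 0 fully raised (it starts within 1 mm of that), 0.0065 at its stop (top 0.5 mm above the plate). It has no spring: about 2 N of friction, and it stays where it is left
- tall_post: fixed steel post 20 mm tall (16 mm foot, 10 mm shaft) on the plate near one end of the arc, at (42, +70) or (42, -70) mm in the plate's frame; origin at the centre of its underside. The arc is worked from this end
- low_cap: fixed steel cap 5 mm tall, 16 mm across, in the same position near the other end of the arc; origin at the centre of its underside
- loupe: loose black watchmaker's loupe, a cup 38 mm across and 28 mm tall, standing on the green board; leave alone. Origin: centre of its underside
- jar_flux: loose small white jar with red lid, 46 mm across, 50 mm tall, on the bench; leave alone. Origin: centre of its underside
- stamp: loose rubber stamp with knob handle, 24x34 mm, 56 mm tall, on the bench; leave alone. Origin: centre of its underside
- spool: loose solder spool, 53 mm across, 40 mm tall, on the bench; leave alone. Origin: centre of its underside

How it is judged:
By the outcome, as a careful person would: the job done as asked, in the order asked, and still so for the second after the job is handed in, with the robot touching nothing.
It also fails if it takes over 45 s, if anything falls off the work surface, if the arm or the gripper's body presses on something with over 40 N, if the wrist force passes 120 N, or if a joint passes its speed limit or range.

### The arm

A 7-joint arm with a two-finger parallel gripper is mounted at the origin on a cart in front of the work surface, level with it; the furniture and walls round the work are solid. World frame = base frame: x ahead of the robot, y to its left, z up, the work surface at z = 0. Lengths are in m, angles in rad, forces in N, time in s.
With the tool pointing down it reaches from about 0.425 to 0.825 m from the base axis. Payload 3.6 kg.
Tool frame: the origin (TCP) lies on the mounting face of the last link; the fingertips stand 173 mm ahead of it and the grasp point (between the pads) lies 155 mm ahead of it (r.tcp_to_tips is the distance from the TCP to the fingertips, in m); z points along the fingers, y is the line along which they close (so a half turn about z gives the same grasp; the last joint's range is limited). The gripper opens to 85 mm and grips with 20 to 120 N. Pads are 22 mm wide; open, the fingers measure 114 mm over their backs; the gripper's body (76 mm by 85 mm) begins 54 mm behind the grasp point. The pads swing forward as they close: fully open they stand 13 mm farther back than shut.
Start: joints at [1.185, 0.615, -0.013, 1.423, 0.008, 1.103, -0.04], TCP at [0.229, -0.608, 0.405] pointing down, gripper open.
Joint ranges: [-3.12, 3.12], [-0.3, 2.06], [-1.34, 1.32], [0.26, 2.42], [-1.36, 4.5], [0.01, 1.98], [-2.84, 2.84]. Speed limits (rad/s): [2.79, 2.79, 3.14, 3.14, 3.14, 3.14, 3.14].

### API

Orientations are given as a rotation vector (axis times angle).
In Python, from station import r gives the robot as it stands.
- The arm moves only by the tool servo_tool, never from a script. Its argument "deltas" is a list of rows, each a list of 3 entries, a list of its own where there are three numbers: the shift along the tool's x, y, z in m, then the turn about the tool's z in degrees, then the opening, from 0 (shut) to 1 (fully open). A call has exactly 10 rows; each row shifts and turns the commanded pose from where the row before left it, along the tool's axes as they then stand; what a row does not reach is not made up. A row lasts 1/12 s, in which the tool goes at most 41.7 mm and 7.16 degrees, less where a joint would pass 70% of its speed; a pose out of reach is approached as far as the arm can. A call with a gripper value outside its range is refused whole. The fingers move at their own pace and stop on an object; the grip force is fixed at half the most. Time passes only in rows, so rows that do not move let the fingers close, or fill a call up. It gives the time, the measured TCP pose, the force, the opening and the grip force at its end, in the units of the state.
- r.state(): the state, without advancing time (a new reading comes with each control period).
- r.camera(name): name is "scene" or "side" or "wrist"; returns the picture (384x512x3 uint8, blue, green, red); there is no depth.
- r.get_calibration(name): a dict with "fovy" (degrees; the focal length in pixels is half the picture's height over the tangent of half this angle, whatever the lens; pixels are square), "cx", "cy" (the principal point, pixels), "k1" (the pictures are not rectified: a ray, as slopes to the right and down, at radius r is drawn at 1 + k1 r^2 times it, then the intrinsics apply), "world_from_camera" (4x4, takes a point from camera to world coordinates); the wrist camera has in their place "tool_from_camera" (4x4, takes a point from camera to tool coordinates, whose origin is the TCP and whose axes are the flange's). Camera axes: x right, y down, z forward; pixel columns grow to the right and rows downward; lengths in m; the calibration is good to about 2 mm. A picture is of the moment at which its call begins: read the wrist's pose just before it. get_calibration takes no time and is no camera call.
- r.sign_off(): hands the job in; it is judged then, once.
The state is a dict: "clock": time; "joint_positions": joint angles; "qvel": joint speeds; "joint_torque": joint torques, N m; "ee_pos": TCP position; "tool_rot": TCP orientation; "wrist_force": force on the tool from outside, world axes, zero at the start; "wrist_torque": the same for the moment, N m; "opening": finger opening in m; "gripper_force": force on a finger pad.
Only numpy, scipy, OpenCV 4.12 (cv2) and the standard library are available. Lean on these libraries where they do the work, as an engineer would, in place of code of your own. Each camera call takes 0.05 s, during which the arm holds its last target. There are 200 camera calls.

## Working session

There is one attempt and no reset: what is moved stays moved. The work goes in short steps, Python scripts to look and compute and a tool call to move; the robot and the scene stay as the last step left them, time stands still between calls to the robot, and variables do not carry over. Pictures are saved under pics/ and viewed, at most 10 in all, crops included, and the job is handed in when it is done.

Besides the shell and the picture viewer there is one more tool, called after "Emit:" by a JSON object that holds its "name" and its "arguments". servo_tool: Moves the arm, as the interface text tells. Its arguments: {"type":"object","properties":{"deltas":{"type":"array","items":{"type":"array"}}},"required":["deltas"]}

```bash
mkdir -p pics
cat > h.py <<'E'
import numpy as np, cv2
from scipy.spatial.transform import Rotation as R
from station import r
def cam(n):
    s=r.state(); im=np.array(r.camera(n)); c=r.get_calibration(n)
    if 'world_from_camera' in c: T=np.array(c['world_from_camera'])
    else:
        W=np.eye(4); W[:3,:3]=R.from_rotvec(s['tool_rot']).as_matrix(); W[:3,3]=s['ee_pos']; T=W@np.array(c['tool_from_camera'])
    f=im.shape[0]/2/np.tan(np.radians(c['fovy'])/2)
    return im,(f,c['cx'],c['cy'],c['k1'],T)
def ray(C,uv):
    f,cx,cy,k,T=C; d=(np.array(uv,float)-[cx,cy])/f; rd=np.linalg.norm(d); q=rd
    for _ in range(30): q=rd/(1+k*q*q)
    d=d*(q/rd if rd>0 else 1)
    return T[:3,3],T[:3,:3]@[d[0],d[1],1]
def onz(C,uv,z):
    o,d=ray(C,uv); return o+d*(z-o[2])/d[2]
def proj(C,p):
    f,cx,cy,k,T=C; q=T[:3,:3].T@(np.array(p)-T[:3,3]); d=q[:2]/q[2]; d=d*(1+k*d@d); return d*f+[cx,cy]
E
python3 - <<'E'
from h import *
s=r.state(); print(s['clock'],s['ee_pos'],s['tool_rot'],s['opening'],r.tcp_to_tips)
for n in ['scene','side','wrist']:
    im,C=cam(n); cv2.imwrite(f'pics/{n}0.png',im); print(n,C[:4],C[4][:3,3])
a=[cv2.imread(f'pics/{n}0.png') for n in ['scene','side']]
E
```

```text
0.0 [ 0.2287443  -0.60806958  0.40353619] [-3.08839754e+00 -5.61736224e-01  7.73212998e-04] 0.08531628483668777 0.1734
scene (np.float64(436.2936714231211), 260.786335787313, 190.43138221684387, 0.03238951071461777) [-0.06286911  0.83724664  0.79106318]
side (np.float64(471.4203989791993), 258.8534056738898, 194.03496888722324, -0.03287028664291528) [ 0.38192065 -0.98369437  0.57715816]
wrist (np.float64(331.0642833445848), 253.26824353446008, 194.0725803370837, -0.029878112648269325) [ 0.30402671 -0.5805046   0.37302033]
```

View pics/scene0.png

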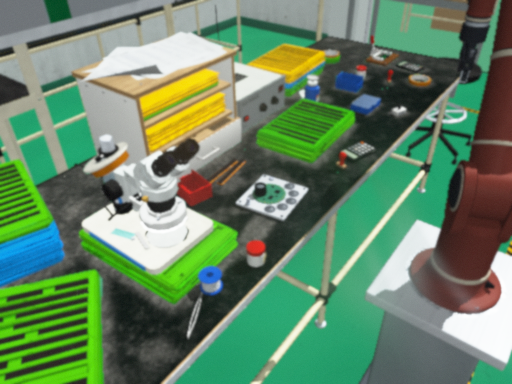

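View pics/side0.png

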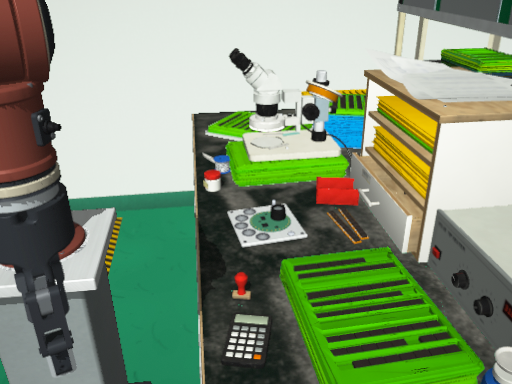

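The plate is near (273,197) in scene and (267,224) in side. The loupe is on the board, the jar is to the left at (256,252) in scene, and the stamp is to the right. Next I'll segment the plate and enlarge it.

Run:
```python
from h import *
tiles=[]
for n,(x0,y0,x1,y1) in [('scene',(225,165,320,225)),('side',(217,195,317,255))]:
    im=cv2.imread(f'pics/{n}0.png'); _,C=cam(n)
    cr=im[y0:y1,x0:x1]; tiles.append(cv2.resize(cr,(760,290 if 0 else int(760*(y1-y0)/(x1-x0)*0.62)),interpolation=cv2.INTER_CUBIC))
    m=np.zeros(im.shape[:2],np.uint8); m[y0:y1,x0:x1]=(cr.min(2)>120)*255
    m=cv2.morphologyEx(m,cv2.MORPH_CLOSE,np.ones((5,5)))
    c=max(cv2.findContours(m,0,1)[0],key=cv2.contourArea); h=cv2.convexHull(c)
    P=np.array([onz(C,p[0],.012)[:2] for p in h],np.float32)
    print(n,cv2.minAreaRect(P))
    hsv=cv2.cvtColor(im,cv2.COLOR_BGR2HSV); g=np.zeros(m.shape,np.uint8); g[y0:y1,x0:x1]=cv2.inRange(hsv,(55,70,40),(95,255,220))[y0:y1,x0:x1]
    pts=np.argwhere(g)[:,::-1]; P=np.array([onz(C,p,.016)[:2] for p in pts],np.float32); print(' green',cv2.minEnclosingCircle(P),len(P))
    if n=='scene': 
        for k,uv in [('jar',(256,262)),('stamp',(345,164)),('spool',(210,288))]: print(k,onz(C,uv,0))
    else:
        for k,uv in [('jar',(212,186)),('stamp',(241,296))]: print(k,onz(C,uv,0))
cv2.imwrite('pics/z.png',np.vstack(tiles)[:600])
```

```text
scene ((0.526473879814148, 0.0002965778112411499), (0.1609070748090744, 0.1739116907119751), 7.1916093826293945)
 green ((0.5116585493087769, 0.008635476231575012), 0.17877256870269775) 556
jar [4.08881171e-01 2.35187940e-01 1.11022302e-16]
stamp [ 0.44025176 -0.29062661  0.        ]
spool [0.44530689 0.36478427 0.        ]
side ((0.5252075791358948, 0.006413482129573822), (0.15762199461460114, 0.20191088318824768), 7.6101975440979)
 green ((0.5387725234031677, -0.0035488526336848736), 0.04893118888139725) 482
jar [0.41070462 0.25108702 0.        ]
stamp [ 0.44191805 -0.25745443  0.        ]
```

View pics/z.png

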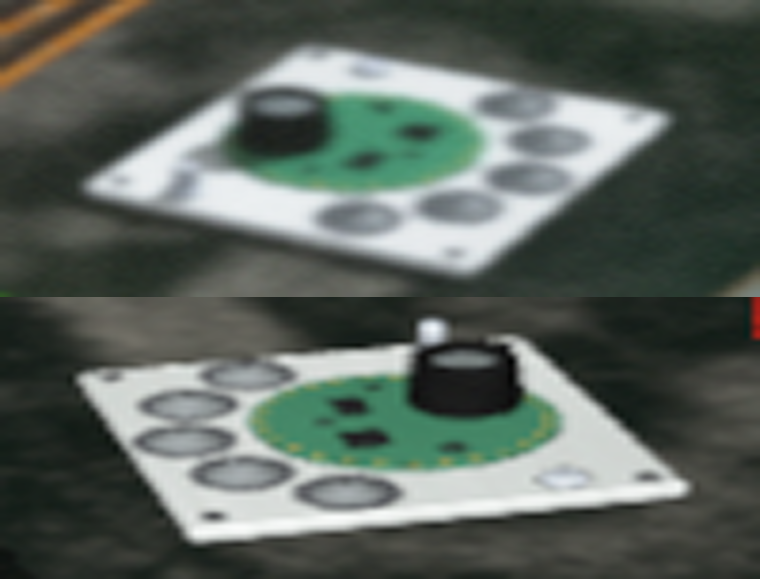

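The studs are on the robot side. The tall post (bright shaft behind the loupe) is at the plate's +y (left) end, and the low cap is at the -y end. So the sweep runs from left to right. I'll move the wrist camera over the plate with the fingers shut.

Emit:
{"name": "servo_tool", "arguments": {"deltas": [[[0.021, -0.025, 0.003], 0, 0], [[0.021, -0.025, 0.003], 0, 0], [[0.021, -0.025, 0.003], 0, 0], [[0.021, -0.025, 0.003], 0, 0], [[0.021, -0.025, 0.003], 0, 0], [[0.021, -0.025, 0.003], 0, 0], [[0.021, -0.025, 0.003], 0, 0], [[0.021, -0.025, 0.003], 0, 0], [[0.021, -0.025, 0.003], 0, 0], [[0.021, -0.025, 0.003], 0, 0]]}}

```text
clock: 1.08
ee_pos: [0.3376, -0.2989, 0.3748]
tool_rot: [3.091, 0.562, 0.001]
wrist_force: [0.6, 1.2, 0.0]
opening: 0.0
gripper_force: 0.0
```

Emit:
{"name": "servo_tool", "arguments": {"deltas": [[[0.021, -0.025, 0.004], 0, 0], [[0.021, -0.025, 0.004], 0, 0], [[0.021, -0.025, 0.004], 0, 0], [[0.021, -0.025, 0.004], 0, 0], [[0.021, -0.025, 0.004], 0, 0], [[0.021, -0.025, 0.004], 0, 0], [[0.021, -0.025, 0.004], 0, 0], [[0.021, -0.025, 0.004], 0, 0], [[0, 0, 0.004], 6.5, 0], [[0, 0, 0.004], 6.5, 0]]}}

```text
clock: 1.92
ee_pos: [0.425, -0.0518, 0.3347]
tool_rot: [-3.134, -0.209, -0.002]
wrist_force: [0.2, -0.4, 0.9]
opening: -0.0001
gripper_force: 0.0
```

Run:
```python
from h import *
im,C=cam('wrist'); cv2.imwrite('pics/w1.png',im)
s=r.state(); print(s['clock'],s['ee_pos'],s['tool_rot'],s['opening'],s['wrist_force'])
T=R.from_rotvec(s['tool_rot']).as_matrix(); print(T)
```

```text
1.9667 [ 0.42436418 -0.05269784  0.33404567] [-3.13470097e+00 -1.99768043e-01  1.45242544e-03] -0.0002308352884064926 [ 0.5957231  0.8691892 -1.1135899]
[[ 9.91909927e-01  1.26940066e-01 -9.56786618e-04]
 [ 1.26940559e-01 -9.91910213e-01  4.72497488e-04]
 [-8.89067556e-04 -5.90129977e-04 -9.99999431e-01]]
```

View pics/w1.png

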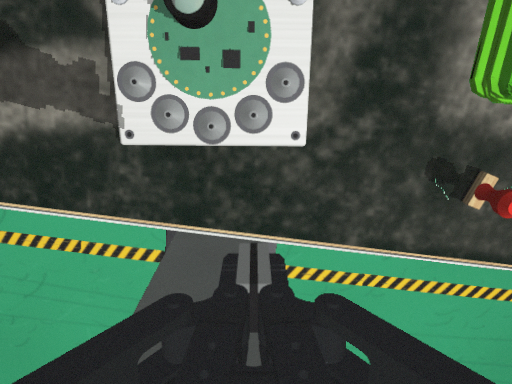

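Fingers shut. The wrist view shows the studs at (136,81), (170,114), (212,125), (253,115) and (285,82). The left one is stud 1. I'll measure them and fit the known arc.

```bash
cat > fit.py <<'E'
from h import *
def fit(im,C,seeds):
    g=cv2.cvtColor(im,cv2.COLOR_BGR2GRAY); m=((g<170)*255).astype(np.uint8)
    m=cv2.morphologyEx(m,cv2.MORPH_CLOSE,np.ones((3,3)))
    P=[]
    for u,v in seeds:
        best=None
        for c in cv2.findContours(m,cv2.RETR_LIST,cv2.CHAIN_APPROX_NONE)[0]:
            if cv2.contourArea(c)<200: continue
            (x,y),rad=cv2.minEnclosingCircle(c)
            if rad<60 and np.hypot(x-u,y-v)<12 and (best is None or rad>best[1]): best=((x,y),rad,c)
        (x,y),rad,c=best; W=np.array([onz(C,p[0],.012)[:2] for p in c],np.float32)
        (a,b),rr=cv2.minEnclosingCircle(W); print('px',round(x),round(y),'r mm',round(rr*1e3,1),np.round((a,b),4)); P.append((a,b))
    P=np.array(P); a=np.radians([60,30,0,-30,-60]); L=np.c_[.012-.072*np.cos(a),.072*np.sin(a)]
    lc,pc=L.mean(0),P.mean(0); H=(L-lc).T@(P-pc); th=np.arctan2(H[0,1]-H[1,0],H[0,0]+H[1,1])
    Q=np.array([[np.cos(th),-np.sin(th)],[np.sin(th),np.cos(th)]]); t=pc-Q@lc; F=L@Q.T+t
    print('yaw',np.degrees(th),'origin',t,'res mm',np.round((P-F)*1e3,1).tolist()); print('studs',np.round(F,4).tolist())
    return F,t,Q
E
python3 - <<'E'
from fit import *
im,C=cam('wrist')
F,t,Q=fit(im,C,[(136,81),(170,114),(212,125),(253,115),(285,82)])
s=r.state(); print(s['ee_pos'])
E
```

```text
Traceback (most recent call last):
  File "fit.py", line 12, in fit
    (x,y),rad,c=best; W=np.array([onz(C,p[0],.012)[:2] for p in c],np.float32)
    ^^^^^^^^^^^
TypeError: cannot unpack non-iterable NoneType object
```

```bash
python3 - <<'E'
s=open('fit.py').read()
a=s.index("    g=cv2"); b=s.index("    P=np.array(P)")
s=s[:a]+'''    g=cv2.medianBlur(cv2.cvtColor(im,cv2.COLOR_BGR2GRAY),3)
    f=C[0]; h=C[4][2,3]-.012; rp=f*.015/h
    c=cv2.HoughCircles(g,cv2.HOUGH_GRADIENT_ALT,1,15,param1=150,param2=.6,minRadius=int(rp*.75),maxRadius=int(rp*1.25))[0]
    P=[]
    for u,v in seeds:
        x,y,rad=min(c,key=lambda q:np.hypot(q[0]-u,q[1]-v)); w=onz(C,(x,y),.012)[:2]
        print('px',x,y,'r mm',round(rad*h/f*1e3,1),np.round(w,4)); P.append(w)
'''+s[b:]
open('fit.py','w').write(s)
E
python3 - <<'E'
from fit import *
im,C=cam('wrist')
F,t,Q=fit(im,C,[(136,81),(170,114),(212,125),(253,115),(285,82)])
print(r.state()['ee_pos'])
E
```

```text
px 134.0 79.0 r mm 15.4 [0.4957 0.0564]
px 168.0 111.0 r mm 15.4 [0.4732 0.0265]
px 210.0 123.0 r mm 14.9 [ 0.4678 -0.0103]
px 251.0 112.0 r mm 15.4 [ 0.4819 -0.0444]
px 283.0 80.0 r mm 15.7 [ 0.5114 -0.0674]
yaw 7.228086083771921 origin [ 0.52739481 -0.00259081] res mm [[-0.1, 0.2], [0.3, -0.3], [-0.0, -0.2], [-0.1, 0.3], [-0.0, 0.1]]
studs [[0.4957, 0.0562], [0.4729, 0.0268], [0.4679, -0.0101], [0.482, -0.0446], [0.5114, -0.0675]]
[ 0.4241814  -0.05387826  0.33462729]
```

The fit residual is 0.3 mm, and the plate's centre agrees with the side view. The tool yaw already matches the plate. Next I'll go to about 30 mm above stud 1.

Emit:
{"name": "servo_tool", "arguments": {"deltas": [[[0.0106, -0.0125, 0.0147], 0, 0], [[0.0106, -0.0125, 0.0147], 0, 0], [[0.0106, -0.0125, 0.0147], 0, 0], [[0.0106, -0.0125, 0.0147], 0, 0], [[0.0106, -0.0125, 0.0147], 0, 0], [[0.0106, -0.0125, 0.0147], 0, 0], [[0.0106, -0.0125, 0.0147], 0, 0], [[0.0106, -0.0125, 0.0147], 0, 0], [[0, 0, 0], 0, 0], [[0, 0, 0], 0, 0]]}}

```text
clock: 2.9
ee_pos: [0.495, 0.0562, 0.2169]
tool_rot: [-3.134, -0.212, 0.002]
wrist_force: [-1.4, -0.2, 1.1]
opening: 0.0001
gripper_force: 0.0
```

Run:
```python
from h import *
t=np.array([.5274,-.0026]);th=np.radians(7.23);Q=np.array([[np.cos(th),-np.sin(th)],[np.sin(th),np.cos(th)]])
im,C=cam('wrist'); cv2.imwrite('pics/w2.png',im)
for _ in range(3):
    s=r.state(); p=s['ee_pos']; print(p,Q.T@(p[:2]-t),s['wrist_force'],R.from_rotvec(s['tool_rot']).as_matrix()[:,2]); r.camera('wrist')
tips=np.r_[p[:2],p[2]-.1734]; print('tips px',proj(C,tips))
for a in (60,30,0): 
    a=np.radians(a); print(proj(C,np.r_[Q@[.012-.072*np.cos(a),.072*np.sin(a)]+t,.012]))
```

```text
[0.49481378 0.05534031 0.2174372 ] [-0.02503518  0.06158068] [-0.82855474  0.25578853  0.95953879] [-6.17495149e-04 -5.16477058e-04 -9.99999676e-01]
[0.49478736 0.05489779 0.21779388] [-0.02511708  0.06114501] [0.13134856 0.56820007 0.46552205] [ 1.00924357e-04 -6.96512804e-04 -9.99999752e-01]
[0.49478352 0.05479207 0.21802203] [-0.02513419  0.06104062] [-0.35593374 -0.42000845  0.06515392] [ 6.59706615e-04 -6.53863636e-04 -9.99999569e-01]
tips px [254.62972744 261.10555   ]
[252.15568161 230.70904776]
[295.59177257 271.15135555]
[353.42146148 285.2484843 ]
```

View pics/w2.png

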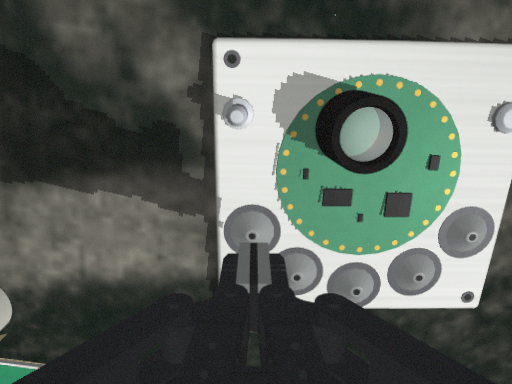

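Projected stud positions match the picture: stud 1 at (252,231), stud 3 at (354,285). The tips are over stud 1, clear of the loupe and post. Now I'll descend onto stud 1 slowly.

Emit:
{"name": "servo_tool", "arguments": {"deltas": [[[0.001, -0.001, 0.005], 0, 0], [[0, 0, 0.005], 0, 0], [[0, 0, 0.005], 0, 0], [[0, 0, 0.005], 0, 0], [[0, 0, 0.0015], 0, 0], [[0, 0, 0.0015], 0, 0], [[0, 0, 0.0015], 0, 0], [[0, 0, 0.0015], 0, 0], [[0, 0, 0.0015], 0, 0], [[0, 0, 0], 0, 0]]}}

```text
clock: 3.93
ee_pos: [0.4958, 0.0575, 0.1895]
tool_rot: [-3.135, -0.209, -0.0]
wrist_force: [-1.1, 0.8, 0.7]
opening: -0.0001
gripper_force: 0.0
```

Emit:
{"name": "servo_tool", "arguments": {"deltas": [[[0, 0, 0.0004], 0, 0], [[0, 0, 0.0004], 0, 0], [[0, 0, 0.0004], 0, 0], [[0, 0, 0], 0, 0], [[0, 0, 0], 0, 0], [[0, 0, 0], 0, 0], [[0, 0, 0], 0, 0], [[0, 0, 0], 0, 0], [[0, 0, 0], 0, 0], [[0, 0, 0], 0, 0]]}}

```text
clock: 4.77
ee_pos: [0.4959, 0.0574, 0.1885]
tool_rot: [-3.135, -0.209, -0.0]
wrist_force: [-0.3, 0.1, 2.6]
opening: -0.0
gripper_force: 0.9
```

Run:
```python
from h import *
t=np.array([.5274,-.0026]);th=np.radians(7.23);Q=np.array([[np.cos(th),-np.sin(th)],[np.sin(th),np.cos(th)]])
for _ in range(6):
    s=r.state(); p=s['ee_pos']; print(p[2]-.1734,Q.T@(p[:2]-t),s['wrist_force']); r.camera('wrist')
```

```text
0.015078182273351143 [-0.02370639  0.06353022] [-0.33422458  0.09927017  2.57432155]
0.015081226117777846 [-0.02369297  0.06350172] [-0.22769026  0.5882343   2.06757103]
0.015060050312102946 [-0.02369123  0.06353452] [ 0.48109577 -0.04989272  1.81041171]
0.01506130834113839 [-0.02370647  0.06353722] [0.17400036 0.33071204 2.02815459]
0.015056724640976626 [-0.02369334  0.06353306] [-0.49910584  0.14283714  1.88936103]
0.015062322151154578 [-0.02370409  0.06353269] [-0.04695952  0.0771111   0.9599709 ]
```

Emit:
{"name": "servo_tool", "arguments": {"deltas": [[[0, 0, 0.0004], 0, 0], [[0, 0, 0.0004], 0, 0], [[0, 0, 0.0004], 0, 0], [[0, 0, 0.0004], 0, 0], [[0, 0, 0], 0, 0], [[0, 0, 0], 0, 0], [[0, 0, 0], 0, 0], [[0, 0, 0], 0, 0], [[0, 0, 0], 0, 0], [[0, 0, 0], 0, 0]]}}

```text
clock: 5.9
ee_pos: [0.4958, 0.0574, 0.1868]
tool_rot: [-3.135, -0.209, 0.0]
wrist_force: [0.1, 0.1, 0.1]
opening: -0.0002
gripper_force: 0.2
```

Emit:
{"name": "servo_tool", "arguments": {"deltas": [[[0, 0, 0.0004], 0, 0], [[0, 0, 0], 0, 0], [[0, 0, 0], 0, 0], [[0, 0, 0], 0, 0], [[0, 0, 0], 0, 0], [[0, 0, 0], 0, 0], [[0, 0, 0], 0, 0], [[0, 0, 0], 0, 0], [[0, 0, 0], 0, 0], [[0, 0, 0], 0, 0]]}}

```text
clock: 6.73
ee_pos: [0.4958, 0.0574, 0.1864]
tool_rot: [-3.135, -0.209, 0.0]
wrist_force: [-0.2, -0.1, 1.0]
opening: 0.0
gripper_force: 0.6
```

Run:
```python
from h import *
for _ in range(4):
    s=r.state(); p=s['ee_pos']; print(p[2]-.1734,s['wrist_force']); r.camera('wrist')
```

```text
0.013048446167429062 [-0.19755339 -0.09054654  1.03235873]
0.013063277316964772 [0.88673247 0.05926732 1.17164432]
0.013047560034290973 [ 0.47774386 -0.01156315  0.9457624 ]
0.013032626878743514 [-1.16593593 -0.6809424   0.65716202]
```

Stud 1 is down, with tips at 13.05 mm and about 1 N. I'll go 0.3 mm lower and sweep to stud 2.

Emit:
{"name": "servo_tool", "arguments": {"deltas": [[[-0.0032, 0.0021, 0.0003], 0, 0], [[-0.0031, 0.0022, 0], 0, 0], [[-0.003, 0.0024, 0], 0, 0], [[-0.0029, 0.0026, 0], 0, 0], [[-0.0027, 0.0027, 0], 0, 0], [[-0.0026, 0.0028, 0], 0, 0], [[-0.0025, 0.003, 0], 0, 0], [[-0.0023, 0.0031, 0], 0, 0], [[-0.0021, 0.0032, 0], 0, 0], [[-0.002, 0.0033, 0], 0, 0]]}}

```text
clock: 7.77
ee_pos: [0.4729, 0.026, 0.1861]
tool_rot: [3.134, 0.208, -0.001]
wrist_force: [0.3, 0.8, 1.5]
opening: -0.0003
gripper_force: 0.9
```

```bash
cat > st.py <<'E'
from h import *
t=np.array([.5274,-.0026]);th=np.radians(7.23);Q=np.array([[np.cos(th),-np.sin(th)],[np.sin(th),np.cos(th)]])
for _ in range(4):
    s=r.state(); p=s['ee_pos']; l=Q.T@(p[:2]-t)*1e3; print(round((p[2]-.1734)*1e3,2),l.round(1),'r,ang',np.hypot(l[0]-12,l[1]).round(1),np.degrees(np.arctan2(l[1],12-l[0])).round(1),s['wrist_force'].round(1)); r.camera('wrist')
E
python3 st.py
```

```text
12.68 [-50.5  35.3] r,ang 71.8 29.4 [0.3 0.8 1.5]
12.66 [-50.9  34.4] r,ang 71.7 28.7 [0.9 0.2 2.2]
12.63 [-50.8  34.6] r,ang 71.7 28.9 [ 0.5 -0.9  2. ]
12.61 [-50.6  34.9] r,ang 71.7 29.1 [-1.3 -0.7  1.7]
```

Tracking and force are good (about 2 N). I'll carry on through studs 3, 4 and 5.

Emit:
{"name": "servo_tool", "arguments": {"deltas": [[[-0.0018, 0.0032, 0], 0, 0], [[-0.0016, 0.0033, 0], 0, 0], [[-0.0014, 0.0034, 0], 0, 0], [[-0.0013, 0.0035, 0], 0, 0], [[-0.0011, 0.0036, 0], 0, 0], [[-0.0009, 0.0037, 0], 0, 0], [[-0.0007, 0.0037, 0], 0, 0], [[-0.0005, 0.0037, 0], 0, 0], [[-0.0003, 0.0038, 0], 0, 0], [[-0.0001, 0.0038, 0], 0, 0]]}}

```text
clock: 8.8
ee_pos: [0.4685, -0.0106, 0.1862]
tool_rot: [3.134, 0.208, 0.0]
wrist_force: [0.2, 0.7, 2.1]
opening: -0.0002
gripper_force: 0.9
```

Emit:
{"name": "servo_tool", "arguments": {"deltas": [[[0.0001, 0.0038, 0], 0, 0], [[0.0003, 0.0038, 0], 0, 0], [[0.0005, 0.0037, 0], 0, 0], [[0.0007, 0.0037, 0], 0, 0], [[0.0009, 0.0037, 0], 0, 0], [[0.0011, 0.0036, 0], 0, 0], [[0.0013, 0.0035, 0], 0, 0], [[0.0014, 0.0035, 0], 0, 0], [[0.0016, 0.0034, 0], 0, 0], [[0.0018, 0.0033, 0], 0, 0]]}}

```text
clock: 9.63
ee_pos: [0.4831, -0.045, 0.1862]
tool_rot: [3.134, 0.208, 0.0]
wrist_force: [-0.1, 0.7, 2.1]
opening: -0.0002
gripper_force: 0.9
```

```bash
python3 st.py
```

```text
12.79 [-49.3 -36.5] r,ang 71.4 -30.8 [-0.1  0.7  2.1]
12.81 [-48.9 -37.3] r,ang 71.4 -31.5 [0.2 0.5 1.6]
12.8 [-49.  -37.1] r,ang 71.4 -31.3 [0.1 0.3 1.9]
12.81 [-49.1 -36.8] r,ang 71.3 -31.0 [ 1.3 -0.7  0.4]
```

Emit:
{"name": "servo_tool", "arguments": {"deltas": [[[0.002, 0.0032, 0.0001], 0, 0], [[0.0021, 0.0031, 0], 0, 0], [[0.0023, 0.003, 0], 0, 0], [[0.0024, 0.0029, 0], 0, 0], [[0.0025, 0.0027, 0], 0, 0], [[0.0026, 0.0026, 0], 0, 0], [[0.0028, 0.0025, 0], 0, 0], [[0.0029, 0.0023, 0], 0, 0], [[0.003, 0.0021, 0], 0, 0], [[0.0031, 0.002, 0], 0, 0]]}}

```text
clock: 10.67
ee_pos: [0.5128, -0.0676, 0.1862]
tool_rot: [3.134, 0.208, 0.003]
wrist_force: [-0.1, -1.1, -0.0]
opening: -0.0001
gripper_force: 0.0
```

```bash
python3 st.py
```

```text
12.76 [-22.7 -62.7] r,ang 71.6 -61.0 [-0.1 -1.1 -0. ]
12.8 [-22.1 -63.1] r,ang 71.7 -61.6 [ 0.5 -0.1 -1. ]
12.73 [-22.6 -62.7] r,ang 71.6 -61.1 [-0.1  0.5  0.4]
12.66 [-23.1 -62.4] r,ang 71.6 -60.7 [-0.6 -0.5  0.5]
```

All five studs are swept. Now I'll lift straight up, back off for the view and check.

Emit:
{"name": "servo_tool", "arguments": {"deltas": [[[0, 0, -0.005], 0, 0], [[0, 0, -0.012], 0, 0], [[0, 0, -0.016], 0, 0], [[0, 0, -0.016], 0, 0], [[-0.012, 0, -0.012], 0, 0], [[-0.015, -0.009, -0.01], 0, 0], [[-0.015, -0.009, 0], 0, 0], [[-0.015, -0.009, 0], 0, 0], [[0, 0, 0], 0, 0], [[0, 0, 0], 0, 0]]}}

```text
clock: 11.7
ee_pos: [0.4514, -0.0475, 0.2575]
tool_rot: [-3.134, -0.21, -0.0]
wrist_force: [0.4, 0.4, 0.8]
opening: -0.0001
gripper_force: 0.0
```

Run:
```python
from h import *
im,C=cam('wrist'); a=cv2.resize(im,(420,315)); b,_=cam('side'); b=b[195:255,217:317]
cv2.imwrite('pics/end.png',np.hstack([im,cv2.resize(b,(288,173)) if 0 else np.vstack([cv2.resize(b,(288,173),interpolation=2),np.zeros((211,288,3),np.uint8)])]))
s=r.state();print(s['clock'],s['ee_pos'])
```

```text
11.8 [ 0.45270494 -0.04811     0.25732861]
```

View pics/end.png

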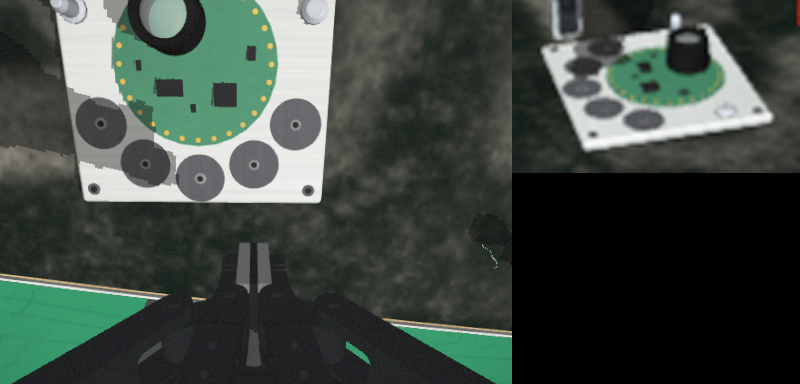

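In the wrist view, all five heads at (101,123), (145,163), (200,178), (254,164) and (296,124) look flat, dark and equally sunk. The loupe has not moved, so I'm handing in.

```bash
python3 -c "
from station import r
print(r.sign_off())"
```

```text
the job is handed in; nothing more can be done
None
```

I pushed all five studs down in one low sweep, from the tall post's end (stud 1) to stud 5. The fingertips stayed about 1 mm above the plate, pressure read about 2 N, the loupe stayed put, the arm kept clear of the jar, stamp and spool, and I handed the job in at about 12 s.

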